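Preload a weld coupon in the bench hardness tester

TASK

Take the long welded test coupon, lay it on the bed of the bench hardness tester and slide it home against the end stop, so that its ground spot lies under the raised indenter. Then put on the preload: turn only the small inner knob on top of the tester clockwise until the load pointer stands in the dark sector of the dial, never past it, without shifting the outer zero ring that surrounds the knob. Let go with the preload on, and leave the other things on the bench where they are.

Things in the scene. Friction and masses are not known exactly. Their poses are not given: they have to be found in the camera images.
- tester: Grey C-frame bench hardness tester, fixed; base 245 x 112 mm, 30 mm high. Origin: underside, on the vertical spindle axis; z up. Throat opens to its -x; column from x = 60 mm. Head: x -30 to 110 mm, 62 mm wide, z 150 to 190 mm; below it a 30 mm round sleeve down to z = 124 mm. On the head's top: outer ring and inner knob on the spindle axis. The load dial hangs on the spindle, beside the head.
- bed_stop (a point): Foot of the stop's face, on the bed's top, 30 mm behind the spindle axis (tester's +x). Flat steel bed, 68 mm wide, from 145 mm before the stop face to 10 mm behind it, on a locked elevating screw: top 74 to 75.5 mm above the tester's origin. Stop 8 mm high. Two side cheeks 7 mm high, 44 mm apart, reach 35 mm forward of the stop, then flare to 51 mm until 48 mm before it. Axes as the tester's.
- knob_top (a point): Centre of the top of the small inner knob: knurled dark steel, round, 22 mm across, 16 mm high, upright axis, top 224 mm above the tester's origin; its lower edge is 1.5 mm above the outer ring's top face. Clockwise (from above) lowers the indenter 1.2 mm per rad. The knob itself does not rise or sink; it stays where left and takes 0.06 N m, 0.08 under preload.
- knob (a joint): Angle of the inner knob in rad, growing clockwise seen from above; starts between 0 and 0.6, end stops at 0 and 6.
- ring_mark (a point): Black zero mark at the top edge of the outer zero ring, 24 mm from the axis. The ring is aluminium, graduated, 48 mm across, 16 mm high, top face 206 mm above the tester's origin, concentric with the inner knob and not linked to it; it turns lightly (0.02 N m), so a finger pressing on it drags it. It starts at any angle and must stay there.
- indenter_tip (a point): Lowest point of the indenter, a 6 mm ball tip on the spindle axis. It starts 0.8 to 3 mm above where the coupon's top face will be. It is sprung: once it stands on the coupon, each further 0.1 rad of knob adds about 0.9 N and 0.15 to 0.2 rad of pointer (the contact gives a little).
- dial (a point): Centre of the load dial: white face, 58 mm across, 12 mm thick, facing up, carried by the spindle on its left side (70 mm to the tester's +y), 115 to 122 mm above the tester's origin, sinking with the spindle. A dark sector 46 degrees wide lies on its far side, centred on the tester's +x.
- pointer (a joint): Angle of the black load pointer on the dial in rad: 0 with no load (it points to the tester's -x, the throat's open side), growing clockwise seen from above. The dark sector runs from 2.74 to 3.54; its middle, 3.14, is 15 N.
- coupon: Steel weld coupon 140 x 40 x 10 mm, 0.3 to 0.55 kg, lying flat; a weld bead (2 mm proud) crosses its middle. Origin: centre of its underside; x along its length, z up. The end at +x has the ground spot and goes into the tester, at first between the cheeks and then against the stop.
- spot (a point): Bright ground spot, 18 mm across, on the coupon's top face, 30 mm from its +x end. With the coupon home the spot is on the spindle axis.
- offcut: Plain steel offcut plate 65 x 50 x 12 mm without ground spot; leave alone. Origin: underside.
- block: Round steel reference block, 60 mm across, 14 mm high; leave alone. Origin: underside.
- magnet: Triangular welding magnet, 75 mm sides, 18 mm high; leave alone. Origin: underside.
- hammer: Chipping hammer with a wooden handle, 280 mm long, lying down; leave alone. Origin: underside.
- brush: Wire brush with a wooden back, 280 mm long, bristles down; leave alone. Origin: underside.
- tin: Small open steel tin, 52 mm across, 58 mm high; leave alone. Origin: underside.
- tongs: Steel tongs, 190 mm long, lying down; leave alone. Origin: underside.

How it is judged:
On the way:
1. the coupon lies home on the bed, ground spot under the raised indenter, no preload yet (horizontal distance between spot and indenter_tip below 0.004 m and angle between coupon's own z axis and vertical below 0.04 rad and value of joint pointer below 0.3 rad), for 0.2 s.
At the end, for the whole second after the job is handed in: The coupon lies flat on the bed, at rest, with its ground spot within 4 mm of the spindle axis; the load pointer stands in the dark sector (2.72 to 3.56 rad) with the robot's hands off; the outer ring's mark is within 2 mm of where it stood (horizontal distance between spot and indenter_tip below 0.004 m and angle between coupon's own z axis and vertical below 0.04 rad and value of joint pointer between 2.72 and 3.56 rad and linear speed of coupon below 0.01 m/s and distance of ring_mark from where it was at the start of the episode below 0.002 m); the robot touches nothing.
It fails at once if the preload runs past the dark sector (pointer beyond 3.8 rad, 18 N) (value of joint pointer above 3.8 rad).
It fails at once if the outer zero ring is shifted by more than 2 mm at its edge (5 degrees) (distance of ring_mark from where it was at the start of the episode above 0.002 m).
It fails at once if a bystander is moved more than 30 mm (distance of any of offcut, block, magnet, hammer, brush, tin, tongs from where it was at the start of the episode above 0.03 m).
It also fails if it takes over 72 s, if anything falls off the work surface, if the arm or the gripper's body presses on something with over 40 N, if the wrist force passes 120 N, or if a joint passes its speed limit or range.

ROBOT

A 6-joint arm with a two-finger parallel gripper is mounted at the origin on the work surface. World frame = base frame: x ahead of the robot, y to its left, z up, the work surface at z = 0. Lengths are in m, angles in rad, forces in N, time in s.
With the tool pointing down it reaches from about 0.275 to 0.825 m from the base axis. Payload 4.9 kg.
Tool frame: the origin (TCP) lies midway between the tips of the shut fingers; the grasp point (between the pads) lies 19 mm behind it (bot.grip_depth is the distance from the TCP to the grasp point, in m); y points along the fingers, x is the direction in which the jaws open and shut, and the axes are right-handed (so a half turn about y gives the same grasp; the last joint's range is limited). The gripper opens to 85 mm and grips with 20 to 120 N. Pads are 22 mm wide; open, the fingers measure 114 mm over their backs; the gripper's body (76 mm by 85 mm) begins 54 mm behind the grasp point. The pads swing forward as they close: fully open they stand 13 mm farther back than shut.
Start: joints at [-1.332, 0.326, -0.193, 1.052, 0, 1.437], TCP at [0.2, -0.512, 0.231] pointing down, gripper open.
Joint ranges: [-2.65, 2.65], [-0.97, 1.79], [-1.3, 1.35], [-1.93, 2.1], [-1.47, 1.37], [-3.14, 3.14]. Speed limits (rad/s): [2.57, 2.57, 3.14, 3.14, 3.14, 3.14].

INTERFACE

Orientations are given as a unit quaternion [w, x, y, z].
In Python, from cell import bot gives the robot as it stands. Calls block until the motion is done:
- bot.move_pose(position, orientation): joint-space move of the TCP to a pose.
- bot.move_linear(position, speed=0.15, rotation=None, until_force=None): straight line of the TCP; rotation=None keeps the orientation; speed is the mean speed in m/s. With until_force (N) it stops when the force on the tool has changed by that much, and returns True; else False.
- bot.goto_joints(angles): joint-space move.
- bot.set_gripper(opening, grasp_force=None): opening from 0.0 (shut) to 1.0 (fully open); grasp_force is the grip in N (None keeps the last); returns when the fingers have stopped.
- bot.wait(seconds).
- bot.solve_ik(position, orientation): joint angles nearest the present ones, or None.
- bot.camera(name): name is "scene" or "top"; returns the picture (384x512x3 uint8, red, green, blue); there is no depth.
- bot.calibration(name): a dict with "mtx" (3x3 intrinsics, pixels), "extrinsics" (4x4, takes a point from world to camera coordinates). Camera axes: x right, y down, z forward; pixel columns grow to the right and rows downward; lengths in m; the calibration is good to about 2 mm. A picture is of the moment at which its call begins. calibration takes no time and is no camera call.
A pose or a line that the arm cannot do raises bot.PlanningError and nothing moves.
- bot.close_job(): hands the job in, once; it reports no verdict.
Trained networks look in the newest picture that a camera, given by its name, has taken for a name from the list of things; names that differ only in an ending like _2 or _b are one class to them, and where a whole thing is asked for, a point or a joint stands for the part that bears it (a point fixed in the world has none). Each returns a list of dicts, best first, with "confidence" (0 to 1); they miss things now and then, are a little off and sometimes report something else, mostly with a low value. They report only what shows in the picture. A call takes as long as a camera call.
- bot.search_frame(camera, thing): "bbox" ([left, top, width, height] in pixels, round what is visible of it).
Readings, each from a call of its own:
- bot.read_clock(): time.
- bot.read_joint_positions(): joint angles.
- bot.read_joint_vel(): joint speeds.
- bot.read_joint_efforts(): joint torques, N m.
- bot.read_position(): TCP position.
- bot.read_tool_rot(): TCP orientation.
- bot.read_ft_force(): force on the tool from outside, world axes, zero at the start.
- bot.read_moment(): the same for the moment, N m.
- bot.read_gripper_width(): opening from 0.0 (shut) to 1.0 (fully open).
Only numpy, scipy, OpenCV 4.12 (cv2) and the standard library are available. Lean on these libraries where they do the work, as an engineer would, in place of code of your own. Each camera call takes 0.05 s, during which the arm holds its last target.

## Working session

There is one attempt and no reset: what is moved stays moved. The work goes in short steps, each a Python script; the robot and the scene stay as the last script left them, time stands still between calls to the robot, and variables do not carry over. Pictures are saved under pics/ and viewed, and the job is handed in when it is done.

```bash
ls; mkdir -p pics; python3 - <<'E'
from cell import bot
import cv2,numpy as np
np.set_printoptions(precision=4,suppress=True)
for n in ("scene","top"):
    im=bot.camera(n); cv2.imwrite(f"pics/{n}0.png",cv2.resize(im[:,:,::-1],None,fx=1.5,fy=1.5,interpolation=cv2.INTER_CUBIC))
    c=bot.calibration(n); print(n,c["mtx"],c["extrinsics"])
    for t in ["tester","coupon","spot","knob_top","ring_mark","dial","bed_stop"]:
        print(t,[(d["bbox"],round(d["confidence"],2)) for d in bot.search_frame(n,t)[:2]])
print(bot.read_clock(),bot.read_tool_rot(),bot.read_position(),bot.grip_depth)
E
```

```text
pics
scene [[479.8428   0.     251.8735]
 [  0.     479.8428 196.8154]
 [  0.       0.       1.    ]] [[ 0.5395  0.842   0.0081 -0.3151]
 [ 0.5893 -0.3706 -0.7179 -0.2411]
 [-0.6015  0.3921 -0.6961  1.8837]
 [ 0.      0.      0.      1.    ]]
tester [([216.0, 179.1, 60.7, 88.4], 0.68)]
coupon [([138.4, 226.3, 31.6, 32.2], 0.95)]
spot [([134.6, 226.5, 33.5, 32.0], 0.87)]
knob_top [([299.3, 168.7, 17.3, 16.2], 0.75), ([239.4, 180.0, 12.3, 11.6], 0.48)]
ring_mark [([237.7, 184.6, 18.4, 10.6], 0.74)]
dial [([261.6, 190.8, 16.2, 19.1], 0.47), ([180.1, 283.6, 17.8, 28.5], 0.31)]
bed_stop [([223.7, 191.2, 17.8, 42.4], 0.69)]
top [[455.2843   0.     254.3588]
 [  0.     455.2843 185.0161]
 [  0.       0.       1.    ]] [[ 0.0037 -1.      0.0007  0.0107]
 [-0.9969 -0.0038 -0.0784  0.5812]
 [ 0.0784 -0.0004 -0.9969  1.4863]
 [ 0.      0.      0.      1.    ]]
tester [([237.6, 140.3, 54.0, 81.9], 0.89)]
coupon [([339.2, 200.8, 13.3, 42.6], 0.58)]
spot [([338.0, 199.2, 14.0, 42.3], 0.58)]
knob_top [([263.7, 174.1, 6.1, 7.4], 0.46)]
ring_mark [([260.8, 171.4, 17.1, 17.4], 0.62)]
dial [([238.6, 167.3, 16.2, 19.4], 0.65), ([234.7, 140.6, 58.4, 85.3], 0.32)]
bed_stop [([246.8, 185.6, 27.1, 35.1], 0.73)]
0.8 [-0.584   0.584  -0.3987  0.3987] [ 0.2003 -0.5123  0.2313] 0.0187
```

View pics/scene0.png

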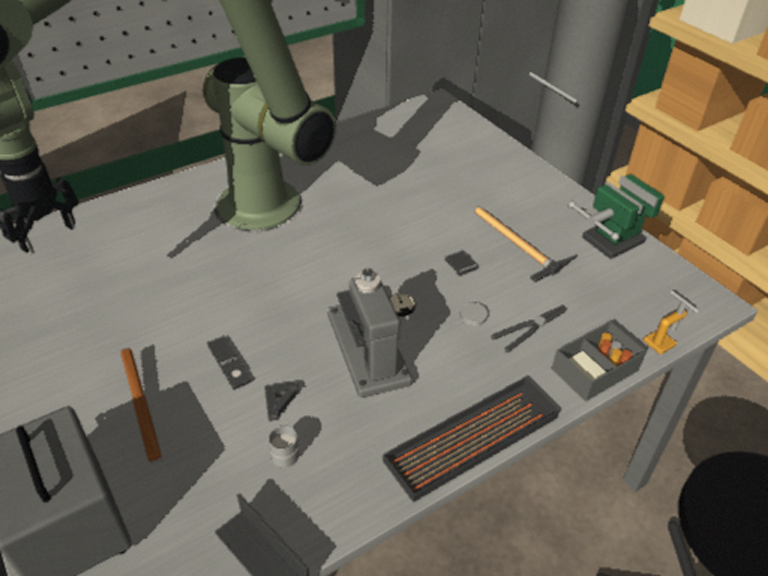

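View pics/top0.png

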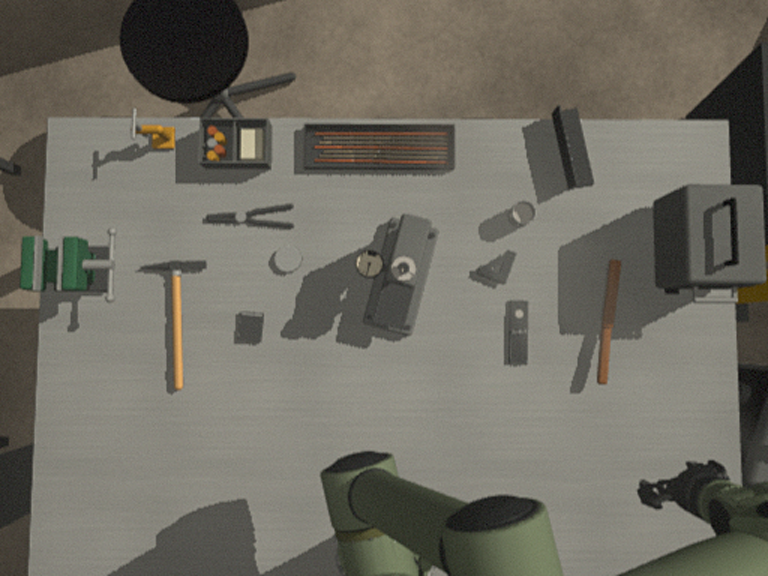

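```bash
python3 - <<'E'
import cv2
a=cv2.imread("pics/top0.png");b=cv2.imread("pics/scene0.png")
c=a[190:400,330:560]; cv2.imwrite("pics/top0c.png",cv2.resize(c,None,fx=2.6,fy=2.6,interpolation=cv2.INTER_CUBIC))
c=b[240:430,180:440]; cv2.imwrite("pics/scene0c.png",cv2.resize(c,None,fx=3,fy=3,interpolation=cv2.INTER_CUBIC))
E
```

```text
(no output)
```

View pics/top0c.png

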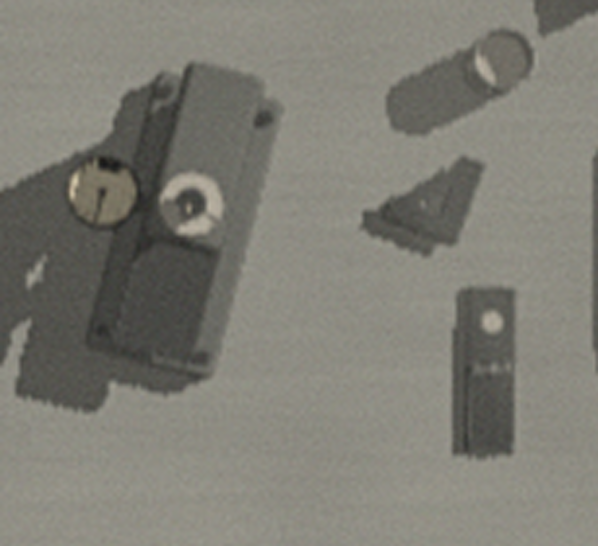

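View pics/scene0c.png

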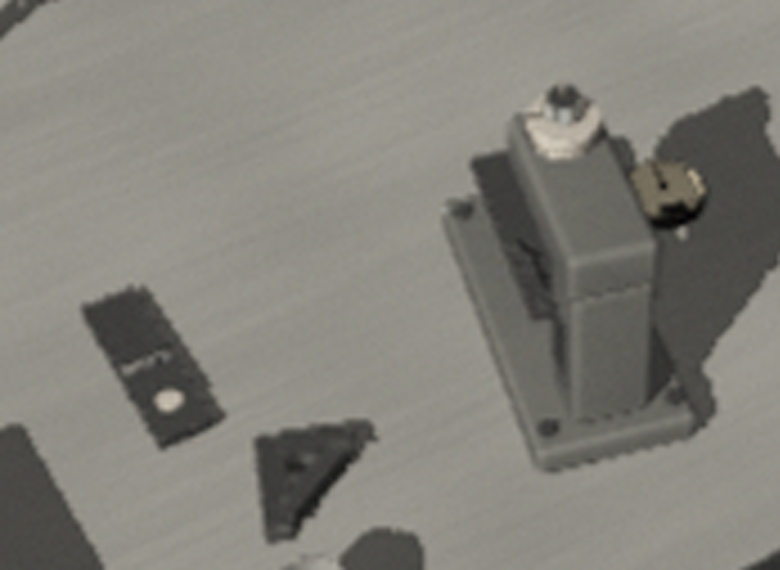

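The top view shows the coupon at about crop px (491,370), with the spot at its far end (491,321). The tester's knob is at (190,203), its throat opens toward the robot, and it is yawed about -14°. The pointer points toward the throat. Next I'll fit poses from labelled keypoints in both views.

```bash
cat > util.py <<'E'
import numpy as np,cv2
from cell import bot
from scipy.spatial.transform import Rotation as R
from scipy.optimize import least_squares
np.set_printoptions(precision=4,suppress=True)
C={n:bot.calibration(n) for n in("scene","top")}
def proj(n,P):
    c=C[n];P=np.atleast_2d(P);q=P@c["extrinsics"][:3,:3].T+c["extrinsics"][:3,3]
    q=q@np.array(c["mtx"]).T;return q[:,:2]/q[:,2:]
def body(p,L):
    L=np.atleast_2d(L);c,s=np.cos(p[2]),np.sin(p[2])
    z0=p[3] if len(p)>3 else 0
    return np.c_[p[0]+c*L[:,0]-s*L[:,1],p[1]+s*L[:,0]+c*L[:,1],L[:,2]+z0]
def q_of(Rm):
    q=Rm.as_quat();return [q[3],q[0],q[1],q[2]]
def tool(yx):
    "tool down, jaw axis (tool x) at world yaw yx"
    x=np.array([np.cos(yx),np.sin(yx),0])
    return x
E
cat > fit.py <<'E'
from util import *
S=1.5
def orig(n,p):
    p=np.array(p,float)
    if n=="top": p=(p+.5)/2.6-.5+[330,190]
    else: p=(p+.5)/3-.5+[180,240]
    return (p+.5)/S-.5
def fit(obs,x0):
    def f(x): return np.concatenate([(proj(n,body(x,l))[0]-orig(n,p)) for n,l,p in obs])
    r=least_squares(f,x0,loss="soft_l1");print(r.x,"\n",f(r.x).reshape(-1,2)); return r.x
T=[("top",(0,0,.206),(191,204)),("top",(0,0,.224),(190,203)),("top",(0,70/1e3,.124),(103,192)),
("top",(.11,.031,.19),(190,63)),("top",(.11,-.031,.19),(265,82)),
("scene",(0,0,.206),(566,127)),("scene",(0,0,.224),(563,92)),("scene",(0,.07,.124),(668,188)),
("scene",(.11,-.031,.19),(572,265)),("scene",(.11,.031,.19),(655,243))]
t=fit(T,[.55,0,-.2])
K=[("top",(.04,0,.01),(491,321)),("top",(.07,-.02,.01),(516,289)),("top",(-.07,-.02,.01),(513,455)),("top",(-.07,.02,.01),(467,456)),
("scene",(.04,0,.01),(169,400)),("scene",(-.07,.02,.01),(82,308)),("scene",(-.07,.02,.01),(82,308)),("scene",(-.07,.02,.01),(82,308))][:6]
K+=[("scene",(-.07,.02,.01),(82,308)),("scene",(.07,-.02,.01),(165,448-8)),("scene",(.07,.02,.01),(226,412))]
k=fit(K,[.45,-.2,0])
# overlay
def draw(im,n,P,col):
    q=(proj(n,P)+.5)*3-.5;cv2.polylines(im,[np.int32(np.round(q*8))],True,col,1,cv2.LINE_AA,3)
def box(x0,x1,y0,y1,z): return np.array([[x0,y0,z],[x1,y0,z],[x1,y1,z],[x0,y1,z]])
def circ(r,z,x=0,y=0):
    a=np.linspace(0,6.28,40);return np.c_[x+r*np.cos(a),y+r*np.sin(a),0*a+z]
for n in("top","scene"):
    im=cv2.imread(f"pics/{n}0.png");im=cv2.resize(im,None,fx=2,fy=2,interpolation=cv2.INTER_CUBIC)
    for m,c in((box(-.03,.11,-.031,.031,.19),(0,255,0)),(circ(.024,.206),(0,0,255)),(circ(.011,.224),(255,255,0)),(circ(.029,.124,0,.07),(255,0,255)),(box(-.115,.04,-.034,.034,.0745),(0,255,255))):
        draw(im,n,body(t,m),c)
    for z in(0,.01): draw(im,n,body(k,box(-.07,.07,-.02,.02,z)),(0,255,0))
    draw(im,n,body(k,circ(.009,.01,.04)),(0,0,255))
    im=im[380:740,700:1060] if n=="top" else im[480:860,380:880]
    cv2.imwrite(f"pics/ov_{n}2.png",cv2.resize(im,None,fx=1.55,fy=1.55))
np.savez("pose.npz",t=t,k=k)
E
python3 fit.py
```

```text
[ 0.5854 -0.0272 -0.2789] 
 [[-0.4202  0.0899]
 [ 0.0301 -0.231 ]
 [-0.396  -0.6704]
 [-0.1164 -1.592 ]
 [ 0.7406 -0.6938]
 [-0.6539 -2.8259]
 [-0.0013  0.3008]
 [-0.9877 -0.8038]
 [-1.7414 -0.6998]
 [ 1.4772 -0.3941]]
[ 0.4634 -0.2996  0.1683] 
 [[ 0.5899  0.5348]
 [-1.534  -1.1267]
 [ 6.8486 -2.0079]
 [ 6.7596 -0.2718]
 [-0.747  -0.2059]
 [ 4.2146 -2.8939]
 [ 4.2146 -2.8939]
 [ 0.2441  0.1379]
 [-2.2639 -0.5824]]
```

View pics/ov_top2.png

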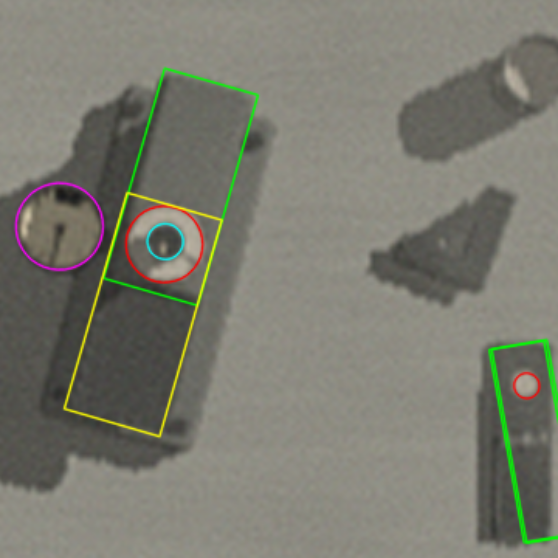

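View pics/ov_scene2.png

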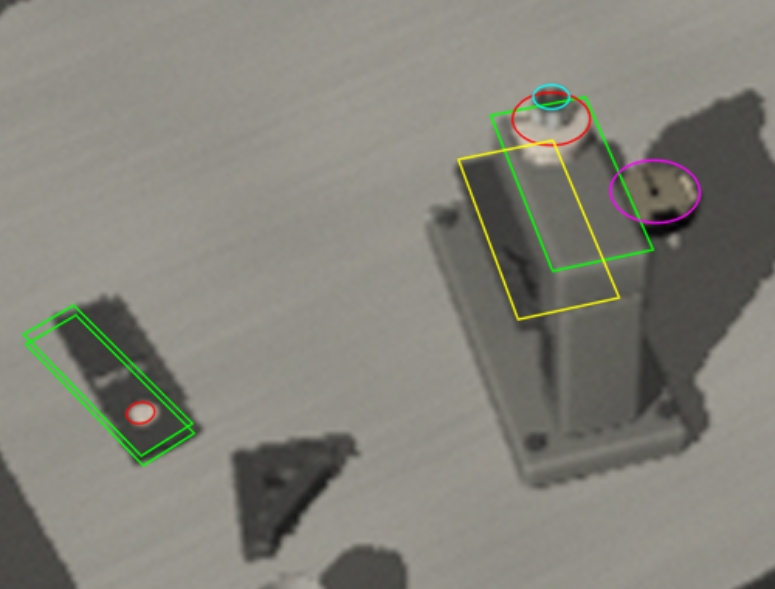

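The scene overlay shows I swapped the coupon's corner labels there. I'll fix that and check the tester yaw on a contrast-stretched zoom.

```bash
python3 - <<'E'
s=open('fit.py').read()
i=s.index('("scene",(.04,0,.01)');j=s.index('k=fit(')
s=s[:i]+'''("scene",(.04,0,.01),(169,400)),("scene",(-.07,-.02,.01),(83,306)),("scene",(-.07,.02,.01),(147,286)),("scene",(.07,-.02,.0),(165,449)),("scene",(.07,.02,.01),(226,413))]
'''+s[j:]
s=s.replace('("scene",(0,0,.206),(566,127)),','')
i=s.index('    im=im[380:740')
s=s[:i]+'''    im=im[380:740,700:900] if n=="top" else im[480:860,380:880]
    im=np.clip(im.astype(float)*1.0,0,255); im=(255*(im/255)**.6).astype(np.uint8)
    f=1.66 if n=="top" else 1.55
    cv2.imwrite(f"pics/ov_{n}3.png",cv2.resize(im,None,fx=f,fy=f))
np.savez("pose.npz",t=t,k=k)
a=bot
im=cv2.imread("pics/top0.png")[190:370,350:460];im=(255*np.clip(im/150.,0,1)**.7).astype(np.uint8)
cv2.imwrite("pics/zoomtop.png",cv2.resize(im,None,fx=3.3,fy=3.3,interpolation=cv2.INTER_CUBIC))
'''
open('fit.py','w').write(s)
E
python3 fit.py
```

```text
[ 0.5849 -0.0273 -0.2789] 
 [[-0.4025  0.2674]
 [ 0.0479 -0.0512]
 [-0.3802 -0.5031]
 [-0.0998 -1.419 ]
 [ 0.7579 -0.5208]
 [-0.1135  0.2036]
 [-1.0981 -0.8997]
 [-1.858  -0.8097]
 [ 1.3568 -0.5021]]
[ 0.4635 -0.2885 -0.0196] 
 [[-0.472   0.3301]
 [-0.8151 -0.3279]
 [-0.3294 -0.6341]
 [-0.6167 -1.1743]
 [ 0.4114 -0.5408]
 [-0.3325 -0.0967]
 [-2.7659 -0.4449]
 [-0.4176 -0.0233]
 [-2.1154  0.4923]]
```

View pics/ov_top3.png

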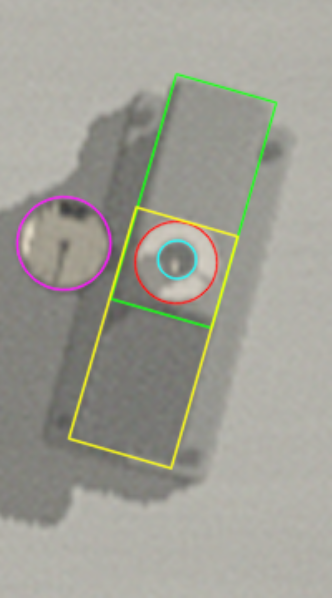

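View pics/ov_scene3.png

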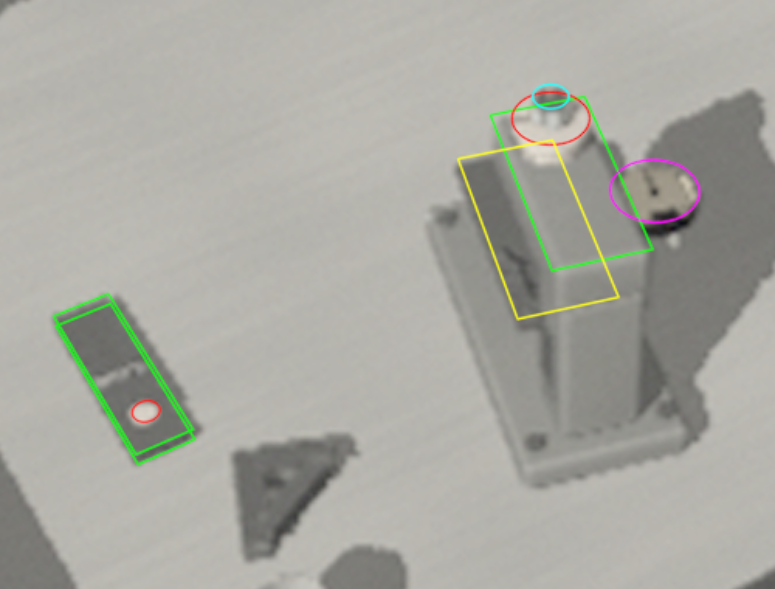

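View pics/zoomtop.png

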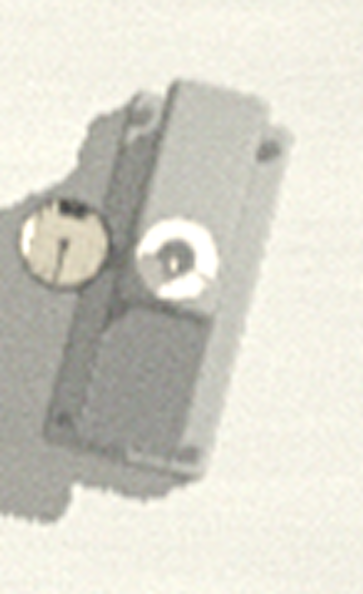

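```bash
cat > fit2.py <<'E'
from util import *
def oz(n,p):
    p=np.array(p,float)
    if n=="top": p=(p+.5)/3.3-.5+[350,190]; return (p+.5)/1.5-.5
    p=(p+.5)/1.55-.5+[380,480]; return (p+.5)/3-.5
pts=[("top",(0,0,.206),(177,259)),("top",(0,0,.224),(176,260)),("top",(0,.07,.124),(64,244)),("scene",(0,0,.224),(550,97)),("scene",(0,.07,.124),(657,188))]
lines=[("top",.031,.19,(172,88),(140,215)),("top",-.031,.19,(268,108),(213,318)),("top",-.034,.0745,(210,330),(182,448)),("top",.034,.0745,(113,330),(82,432)),
("top",-.056,.03,(293,135),(209,470)),("top",.056,.03,(118,115),(45,435)),("scene",-.056,.03,(431,222),(522,470))]
def f(x):
    r=[w for n,l,p in pts for w in proj(n,body(x,l))[0]-oz(n,p)]
    for n,y,z,a,b in lines:
        q=proj(n,body(x,[(-.1,y,z),(.1,y,z)]));d=q[1]-q[0];d/=np.hypot(*d);nn=np.array([-d[1],d[0]])
        r+=[(oz(n,a)-q[0])@nn,(oz(n,b)-q[0])@nn]
    return np.array(r)
r=least_squares(f,[.585,-.027,-.25],loss="soft_l1",f_scale=.5);print(r.x);print(f(r.x)[:10].reshape(-1,2));print(f(r.x)[10:].reshape(-1,2))
r0=least_squares(lambda y:f([y[0],y[1],r.x[2]])[:10],r.x[:2]);print(r0.x)
k=np.load("pose.npz")["k"];np.savez("pose.npz",t=r.x,k=k)
E
python3 fit2.py
```

```text
[ 0.5851 -0.0286 -0.2471]
[[-0.0271  0.2294]
 [ 0.3753 -0.5483]
 [ 0.0419  0.1048]
 [-0.3208 -0.0085]
 [-1.1889  0.1552]]
[[ 0.9555  1.0736]
 [-0.1619 -0.5298]
 [-0.3268  0.0362]
 [ 1.9648  1.0242]
 [ 0.0448  0.1191]
 [-1.4442  0.4223]
 [-0.9433  0.5746]]
[ 0.5853 -0.0276]
```

```bash
cat >> util.py <<'E'
def down(yaw):
    x=np.array([np.cos(yaw),np.sin(yaw),0]);y=np.array([0,0,-1.]);return q_of(R.from_matrix(np.c_[x,y,np.cross(x,y)]))
t=k=None
try:
    P=np.load("pose.npz");t=P["t"];k=P["k"]
except Exception: pass
E
python3 - <<'E'
from util import *
q=bot.read_tool_rot();print(R.from_quat([q[1],q[2],q[3],q[0]]).as_matrix())
for s in(1,-1):
    p=body(k,(-.048,0,.1))[0];print(s,p,bot.solve_ik(p,down(k[2]+s*np.pi/2)))
    for dx in(-.15,-.088):
        p=body(t,(dx,0,.09))[0];print(dx,p,bot.solve_ik(p,down(t[2]+s*np.pi/2)))
for a in np.arange(-3,3.2,.5):
    j=bot.solve_ik(body(t,(0,0,.22))[0],down(a));print(round(a,2),None if j is None else np.array(j))
E
```

```text
[[ 0.3642  0.      0.9313]
 [-0.9313 -0.      0.3642]
 [ 0.     -1.     -0.    ]]
1 [ 0.4155 -0.2876  0.1   ] [-0.7516  0.3778 -0.4911  0.7019  0.     -0.732 ]
-0.15 [0.4396 0.0081 0.09  ] [-0.1498  0.2879 -0.6648  0.6181  0.      0.0973]
-0.088 [ 0.4997 -0.0071  0.09  ] [-0.162   0.3825 -0.5161  0.6722  0.      0.0851]
-1 [ 0.4155 -0.2876  0.1   ] [-0.7516  0.3778 -0.4911  0.7019  0.      2.4096]
-0.15 [0.4396 0.0081 0.09  ] [-0.1498  0.2879 -0.6648  0.6181  0.     -3.0443]
-0.088 [ 0.4997 -0.0071  0.09  ] [-0.162   0.3825 -0.5161  0.6722  0.     -3.0565]
-3.0 [-0.1748  0.3997 -0.1136  1.0576  0.     -1.8872]
-2.5 [-0.1748  0.3997 -0.1136  1.0576  0.     -2.3872]
-2.0 [-0.1748  0.3997 -0.1136  1.0576  0.     -2.8872]
-1.5 [-0.1748  0.3997 -0.1136  1.0576  0.      2.8959]
-1.0 [-0.1748  0.3997 -0.1136  1.0576  0.      2.3959]
-0.5 [-0.1748  0.3997 -0.1136  1.0576  0.      1.8959]
0.0 [-0.1748  0.3997 -0.1136  1.0576  0.      1.3959]
0.5 [-0.1748  0.3997 -0.1136  1.0576  0.      0.8959]
1.0 [-0.1748  0.3997 -0.1136  1.0576  0.      0.3959]
1.5 [-0.1748  0.3997 -0.1136  1.0576  0.     -0.1041]
2.0 [-0.1748  0.3997 -0.1136  1.0576  0.     -0.6041]
2.5 [-0.1748  0.3997 -0.1136  1.0576  0.     -1.1041]
3.0 [-0.1748  0.3997 -0.1136  1.0576  0.     -1.6041]
```

```bash
python3 - <<'E'
from util import *
q=down(k[2]+np.pi/2)
p=body(k,(-.048,0,0))[0]
bot.move_pose([p[0],p[1],.10],q)
bot.set_gripper(.75,60)
print(bot.read_clock())
bot.move_linear([p[0],p[1],.025],.12)
r=bot.move_linear([p[0],p[1],-.012],.03,until_force=4)
z=bot.read_position();print(r,z,bot.read_ft_force(),bot.read_clock())
im=bot.camera("scene");cv2.imwrite("pics/g1.png",cv2.resize(im[180:290,90:210,::-1],None,fx=5,fy=5,interpolation=cv2.INTER_CUBIC))
E
```

```text
3.025
True [ 0.4153 -0.2875 -0.006 ] [-0.5149  1.4945  6.3801] 4.75
```

View pics/g1.png

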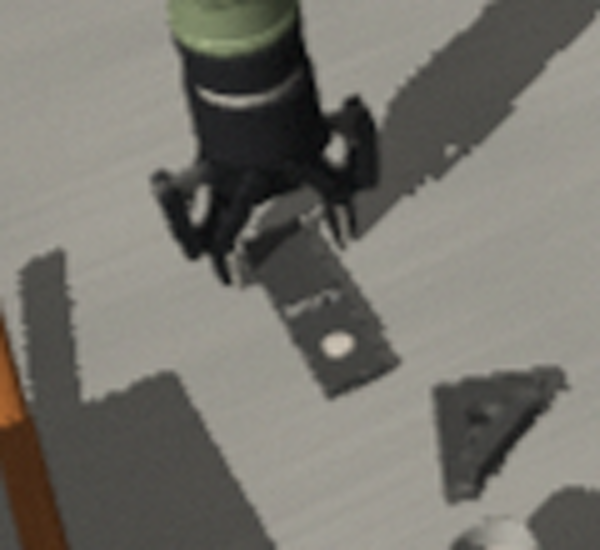

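Both fingers straddle the coupon near its throat-side end. The tips touched the table at TCP z=-6 mm. I'll raise a little, grip and lift.

```bash
python3 - <<'E'
from util import *
p=body(k,(-.048,0,0))[0]
bot.move_linear([p[0],p[1],.0005],.05)
bot.set_gripper(0,110)
print(bot.read_gripper_width(),bot.read_ft_force())
bot.move_linear([p[0],p[1],.12],.12)
print(bot.read_gripper_width(),bot.read_ft_force(),bot.read_moment(),bot.read_clock())
for n in("scene","top"):
    im=bot.camera(n);im=im[150:290,90:250] if n=="scene" else im[120:280,230:400]
    cv2.imwrite(f"pics/g2{n}.png",cv2.resize(im[:,:,::-1],None,fx=3.5,fy=3.5,interpolation=cv2.INTER_CUBIC))
E
```

```text
0.4268492636512351 [-1.2203  0.9607  9.2881]
0.42879988938952757 [-0.476   0.3095 -1.7081] [ 0.0066  0.1335 -0.0197] 6.6083
```

View pics/g2scene.png

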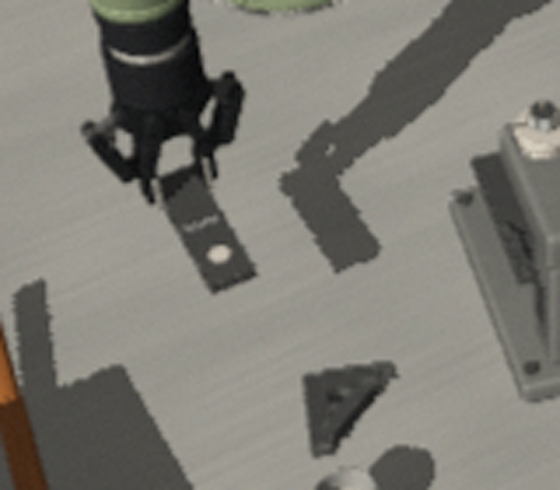

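View pics/g2top.png

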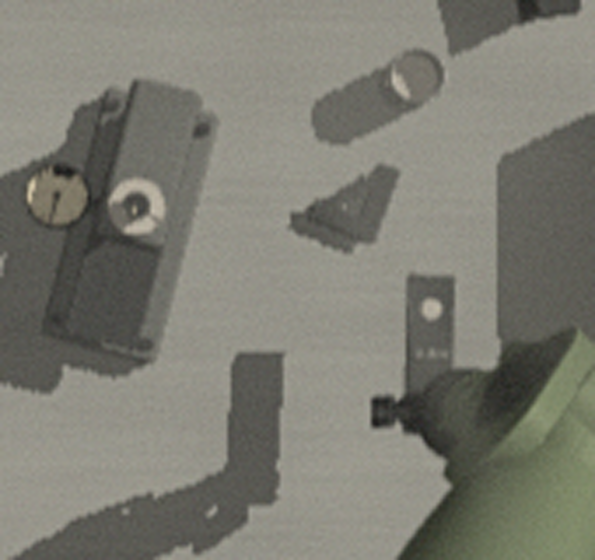

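```bash
python3 - <<'E'
from util import *
o=np.array([(431.5)/3.5-.5+230,308.5/3.5-.5+120])
p=bot.read_position()
kk=[p[0],p[1],k[2],p[2]]
for d in(.086,.088,.09): print(o,proj("top",body(kk,(d,0,.0095))))
for c in((408,276),(455,276),(406,385)): print(np.array(c)/3.5-.35+[230,120])
print(proj("top",body(kk,[(.118,.02,.0095),(.118,-.02,.0095),(.04,.02,.0095)])))
E
```

```text
[352.7857 207.6429] [[352.5919 208.7571]]
[352.7857 207.6429] [[352.5961 208.1051]]
[352.7857 207.6429] [[352.6003 207.4532]]
[346.2214 198.5071]
[359.65   198.5071]
[345.65 229.65]
[[346.1548 198.1902]
 [359.1635 198.4943]
 [345.9622 223.641 ]]
```

```bash
python3 - <<'E'
from util import *
q=down(t[2]+np.pi/2)
p=body(t,(-.152,0,0))[0]
bot.move_linear([p[0],p[1],.12],.2,rotation=q)
bot.move_linear([p[0],p[1],.085],.08)
r=bot.move_linear([p[0],p[1],.068],.02,until_force=4)
print(r,bot.read_position(),bot.read_ft_force(),bot.read_moment(),bot.read_clock())
for n in("scene","top"):
    im=bot.camera(n);im=im[130:270,180:340] if n=="scene" else im[120:260,210:370]
    cv2.imwrite(f"pics/g3{n}.png",cv2.resize(im[:,:,::-1],None,fx=4,fy=4,interpolation=cv2.INTER_CUBIC))
E
```

```text
True [0.4378 0.0086 0.0748] [-0.7098 -0.1542  5.703 ] [-0.0288 -0.0304 -0.059 ] 9.4917
```

View pics/g3scene.png

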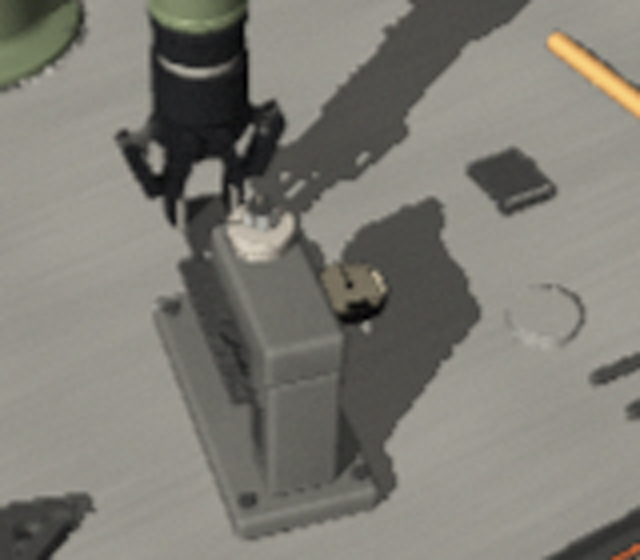

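View pics/g3top.png

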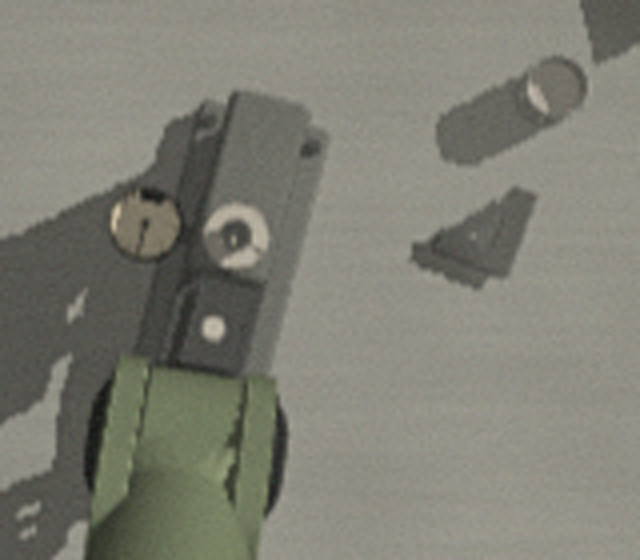

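```bash
cat >> util.py <<'E'
def back(n,uv,z):
    c=C[n];E=c["extrinsics"];d=np.linalg.inv(np.array(c["mtx"]))@[uv[0],uv[1],1];d=E[:3,:3].T@d;o=-E[:3,:3].T@E[:3,3]
    return o+d*(z-o[2])/d[2]
def loc(p):
    c,s=np.cos(t[2]),np.sin(t[2]);d=np.array(p[:2])-t[:2];return np.array([c*d[0]+s*d[1],-s*d[0]+c*d[1]])
E
python3 - <<'E'
from util import *
im=bot.camera("top");
sub=im[120:260,210:370].astype(float).mean(2)
y,x=np.mgrid[75:90,46:62];w=np.clip(sub[75:90,46:62]-130,0,None)
uv=np.array([(x*w).sum()/w.sum()+210,(y*w).sum()/w.sum()+120]);print(uv,w.max())
print(loc(back("top",uv,.085)),"tcp",loc(bot.read_position()))
# ring centre via bright pixels
y,x=np.mgrid[50:69,49:70];w=np.clip(sub[50:69,49:70]-125,0,None);uv=np.array([(x*w).sum()/w.sum()+210,(y*w).sum()/w.sum()+120]);print(uv,loc(back("top",uv,.206)))
g=(255*np.clip(im[150:220,240:290]/130.,0,1)**.7).astype(np.uint8)[:,:,::-1]
cv2.imwrite("pics/g4.png",cv2.resize(g,None,fx=8,fy=8,interpolation=cv2.INTER_CUBIC))
E
```

```text
[262.9286 201.5962] 50.66666666666666
[-0.063  -0.0012] tcp [-0.1519  0.0001]
[270.2151 177.7158] [ 0.0043 -0.0036]
```

View pics/g4.png

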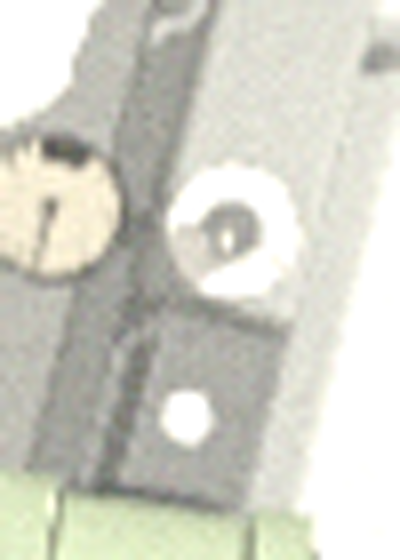

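Spot measures at tester-local (-63, -1) mm, so the coupon is on the bed and in line with the cheeks. I'll release it so it lies flat, regrip lightly, and slide it in until it meets the stop.

```bash
python3 - <<'E'
from util import *
p0=bot.read_position();f0=bot.read_ft_force()
bot.set_gripper(.62,30)
bot.move_linear([p0[0],p0[1],p0[2]+.0025],.05)
bot.set_gripper(0,40)
print(bot.read_gripper_width(),bot.read_ft_force())
d=np.array([np.cos(t[2]),np.sin(t[2]),0])
p=np.array(bot.read_position())
r=bot.move_linear(list(p+d*.052),.06,until_force=12)
print(r,loc(bot.read_position()),bot.read_ft_force(),bot.read_moment(),bot.read_clock())
if not r:
    p=np.array(bot.read_position())
    r=bot.move_linear(list(p+d*.022),.02,until_force=10)
    print(r,loc(bot.read_position()),bot.read_position(),bot.read_ft_force(),bot.read_moment(),bot.read_clock())
for n in("scene","top"):
    im=bot.camera(n);im=im[130:270,180:340] if n=="scene" else im[120:260,210:370]
    cv2.imwrite(f"pics/g5{n}.png",cv2.resize(im[:,:,::-1],None,fx=4,fy=4,interpolation=cv2.INTER_CUBIC))
E
```

```text
0.4480042787197202 [-1.0492 -0.7363  2.1521]
True [-0.1319  0.0002] [ 2.0509 -1.3306  5.1467] [-0.1247 -0.4287 -0.0534] 10.95
```

View pics/g5scene.png

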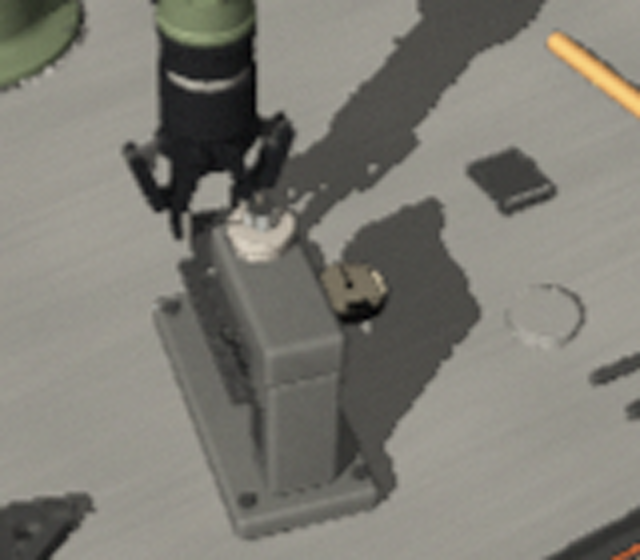

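View pics/g5top.png

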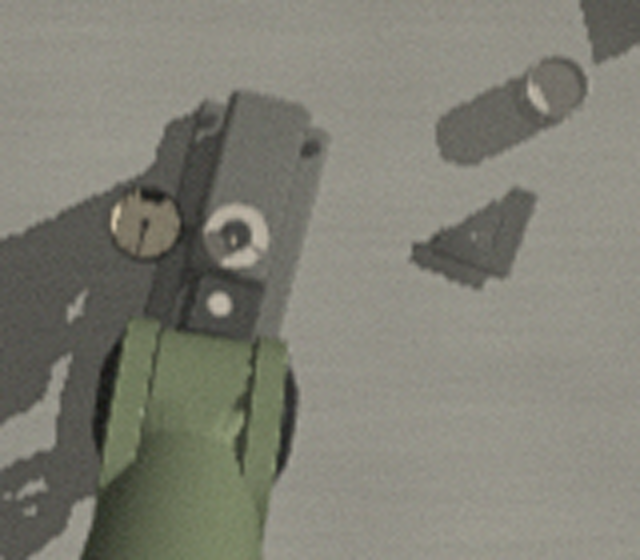

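It stopped 20 mm in, where only the flare mouth could be (coupon end at about -13 mm). I'll take short slow steps and watch the force direction.

```bash
python3 - <<'E'
from util import *
def lf(v):
    c,s=np.cos(t[2]),np.sin(t[2]);return np.array([c*v[0]+s*v[1],-s*v[0]+c*v[1],v[2]])
d=np.array([np.cos(t[2]),np.sin(t[2]),0])
p=np.array(bot.read_position());print(p,lf(bot.read_ft_force()))
for i in range(1,6):
    r=bot.move_linear(list(p+d*.002*i),.02,until_force=15)
    print(r,loc(bot.read_position()),lf(bot.read_ft_force()),lf(bot.read_moment()))
    if r: break
E
```

```text
[0.4572 0.0038 0.0779] [ 3.718 -0.312  3.977]
False [-0.132   0.0002] [-4.0401 -0.7521  9.8511] [ 0.0054  0.8153 -0.003 ]
False [-0.1311  0.0002] [-7.1847 -0.6956 13.0084] [-0.0412  1.3618  0.002 ]
False [-0.1296  0.0002] [-8.1827 -0.5736 15.1722] [-0.0487  1.6294 -0.059 ]
False [-0.1278  0.0002] [-8.7671 -0.0046 14.2064] [-0.0587  1.7506 -0.0902]
False [-0.1257  0.0003] [-9.13    0.2855 14.1112] [ 0.0136  1.777  -0.0635]
```

```bash
python3 - <<'E'
from util import *
p=np.array(bot.read_position());print(p)
bot.set_gripper(.65,40)
print(bot.read_position(),bot.read_ft_force())
bot.move_linear([p[0],p[1],.14],.12)
b=body(t,(-.185,0,0))[0]
bot.move_linear([b[0],b[1],.14],.15)
print(bot.read_ft_force(),bot.read_clock())
im=bot.camera("top");cv2.imwrite("pics/g6top.png",cv2.resize((255*np.clip(im[140:240,220:320,::-1]/150.,0,1)**.7).astype(np.uint8),None,fx=6,fy=6,interpolation=cv2.INTER_CUBIC))
im=bot.camera("scene");cv2.imwrite("pics/g6scene.png",cv2.resize((255*np.clip(im[150:250,190:290,::-1]/150.,0,1)**.7).astype(np.uint8),None,fx=6,fy=6,interpolation=cv2.INTER_CUBIC))
E
```

```text
[0.4632 0.0024 0.0778]
[0.4666 0.0014 0.0776] [-0.7356  0.6073 -0.738 ]
[-0.1522 -0.3714 -0.3639] 13.975
```

View pics/g6top.png

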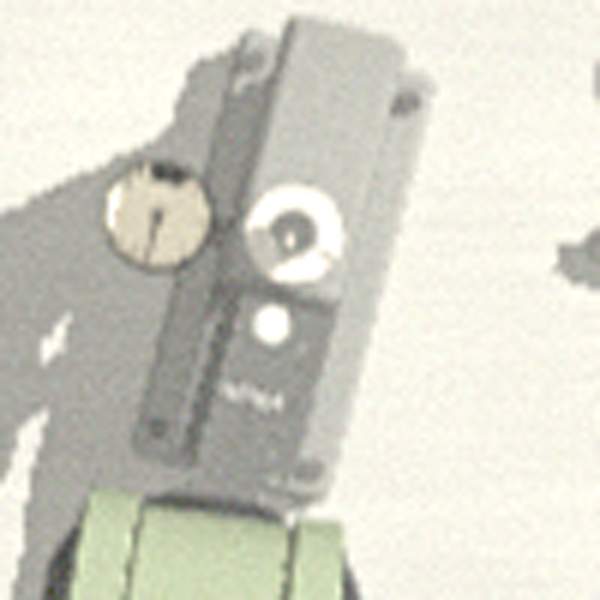

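View pics/g6scene.png

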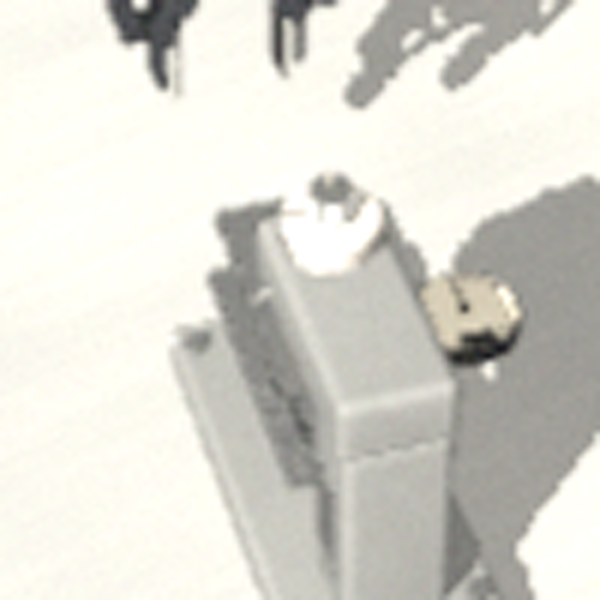

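```bash
python3 - <<'E'
from util import *
def u(a,b): return (220+(a+.5)/6-.5,140+(b+.5)/6-.5)
print(loc(back("top",u(271,325),.085)),"bead",loc(back("top",u(253,397),.087)),"knob",loc(back("top",u(292,233),.224)))
print("rear edge", [loc(back("top",u(*a),.085)) for a in((185,462),(296,485))])
E
```

```text
[-0.0374 -0.0007] bead [-0.0767 -0.0008] knob [-0.0009  0.0016]
rear edge [array([-0.1187,  0.0254]), array([-0.1159, -0.0342])]
```

Spot is now at (-37, -1) mm and the bead at (-77, -1) mm, so the coupon is flat and aligned. I'll push its rear end with two fingertips held slightly apart.

```bash
python3 - <<'E'
from util import *
def lf(v):
    c,s=np.cos(t[2]),np.sin(t[2]);return np.array([c*v[0]+s*v[1],-s*v[0]+c*v[1],v[2]])
bot.set_gripper(.28,40)
b=body(t,(-.178,-.0005,0))[0]
bot.move_linear([b[0],b[1],.0785],.12)
e=body(t,(-.130,-.0005,.0785))[0]
r=bot.move_linear(list(e),.06,until_force=20)
print(r,loc(bot.read_position()),bot.read_position()[2],lf(bot.read_ft_force()))
if not r:
    for x in(-.1255,-.121,-.1165,-.112):
        r=bot.move_linear(list(body(t,(x,-.0005,.0785))[0]),.025,until_force=14)
        print(x,r,loc(bot.read_position()),lf(bot.read_ft_force()),lf(bot.read_moment()))
        if r: break
print(bot.read_clock())
im=bot.camera("top");cv2.imwrite("pics/g7top.png",cv2.resize((255*np.clip(im[140:240,220:320,::-1]/150.,0,1)**.7).astype(np.uint8),None,fx=6,fy=6,interpolation=cv2.INTER_CUBIC))
im=bot.camera("scene");cv2.imwrite("pics/g7scene.png",cv2.resize((255*np.clip(im[130:250,180:300,::-1]/150.,0,1)**.7).astype(np.uint8),None,fx=5,fy=5,interpolation=cv2.INTER_CUBIC))
E
```

```text
False [-0.1298 -0.0005] 0.07845717522370388 [ 0.3374  0.3202 -1.176 ]
-0.1255 False [-0.1253 -0.0005] [-0.0113  0.4954 -0.813 ] [ 0.0539  0.0681 -0.0027]
-0.121 False [-0.1207 -0.0005] [-0.803   0.6338 -1.2592] [ 0.043   0.12   -0.0032]
-0.1165 True [-0.121  -0.0005] [-0.4962 -0.3941  0.395 ] [-0.0592 -0.0284 -0.0206]
17.0
```

View pics/g7scene.png

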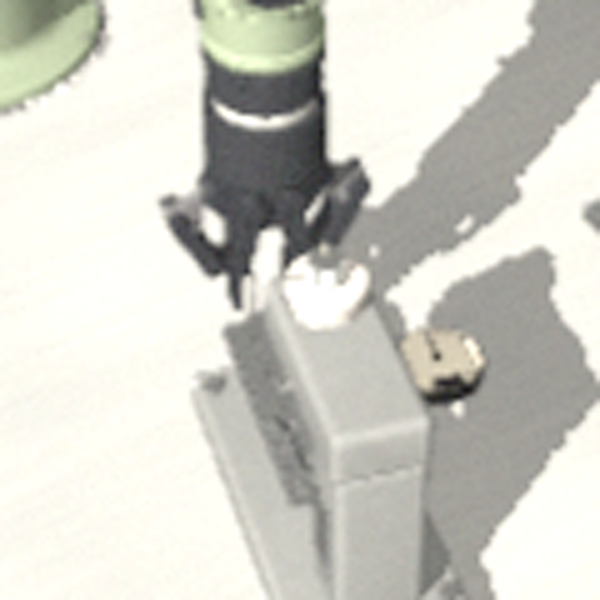

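View pics/g7top.png

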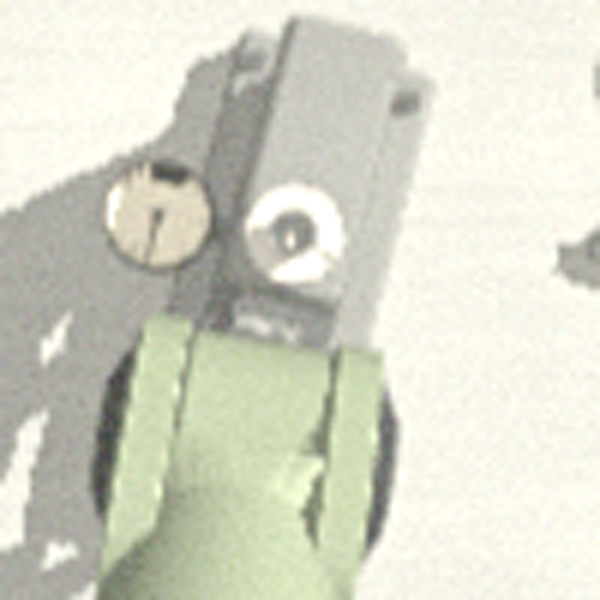

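```bash
python3 - <<'E'
from util import *
def u(a,b): return (220+(a+.5)/6-.5,140+(b+.5)/6-.5)
print("bead",loc(back("top",u(266,325),.087)))
def lf(v):
    c,s=np.cos(t[2]),np.sin(t[2]);return np.array([c*v[0]+s*v[1],-s*v[0]+c*v[1],v[2]])
r=bot.move_linear(list(body(t,(-.112,-.0005,.0785))[0]),.02,until_force=12)
print(r,loc(bot.read_position()),lf(bot.read_ft_force()))
# retreat
bot.move_linear(list(body(t,(-.150,0,.0785))[0]),.12)
bot.move_linear(list(body(t,(-.175,0,.16))[0]),.2)
for n in("top","scene"):
  im=bot.camera(n);im=im[140:240,220:320] if n=="top" else im[130:230,190:290]
  cv2.imwrite(f"pics/g8{n}.png",cv2.resize((255*np.clip(im[:,:,::-1]/150.,0,1)**.7).astype(np.uint8),None,fx=6,fy=6,interpolation=cv2.INTER_CUBIC))
print(bot.read_clock())
E
```

```text
bead [-0.0382  0.0019]
True [-0.1211 -0.0006] [ 0.2998  0.3683 -0.1118]
18.5
```

View pics/g8top.png

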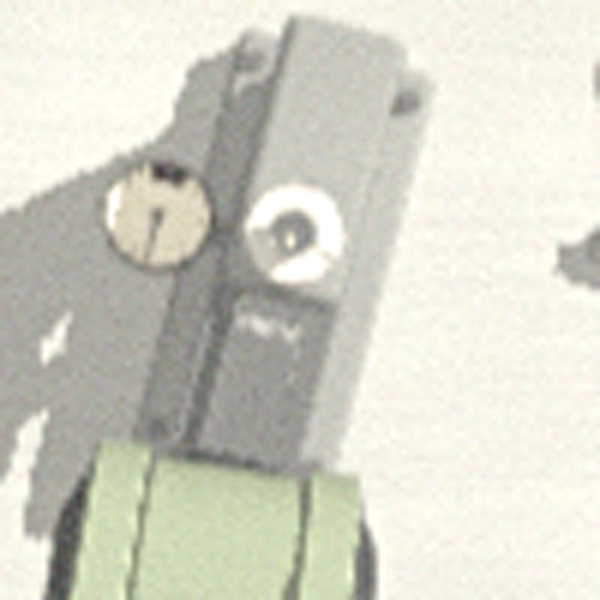

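The coupon is home. A second push stopped at the same place, and the bead measures about 38-40 mm before the axis. Now the knob: I'll position above it with joint 6 near its negative end, which leaves the full clockwise range.

```bash
cat >> util.py <<'E'
DC=None
def dialpatch(n,zd=.128,N=240):
    im=bot.camera(n)
    g=(np.mgrid[0:N,0:N].reshape(2,-1).T/(N-1)-.5)*.07   # rows: tester +x up, cols: tester +y left
    L=np.c_[-g[:,0],.07-g[:,1],0*g[:,0]+zd]
    q=proj(n,body(t,L)).reshape(N,N,2).astype(np.float32)
    return cv2.remap(im,q[...,0],q[...,1],cv2.INTER_CUBIC)[:,:,::-1]
def dials(name,zd=.128):
    a=np.hstack([dialpatch("top",zd),dialpatch("scene",zd)])
    cv2.imwrite(f"pics/{name}.png",cv2.resize(a,None,fx=1.5,fy=1.5))
E
python3 - <<'E'
from util import *
bot.set_gripper(.55,40)
p=bot.read_position();bot.move_linear([p[0],p[1],.27],.2)
a=body(t,(0,0,.265))[0]
j=np.array(bot.solve_ik(a,down(-2.0)));print(j)
bot.goto_joints(list(j))
print(bot.read_clock(),bot.read_position())
im=bot.camera("scene");cv2.imwrite("pics/k1.png",cv2.resize((255*np.clip(im[110:230,190:310,::-1]/150.,0,1)**.7).astype(np.uint8),None,fx=5,fy=5,interpolation=cv2.INTER_CUBIC))
im=bot.camera("top");cv2.imwrite("pics/k1t.png",cv2.resize((255*np.clip(im[120:240,200:320,::-1]/150.,0,1)**.7).astype(np.uint8),None,fx=5,fy=5,interpolation=cv2.INTER_CUBIC))
dials("d1",.119)
E
```

```text
[-0.1748  0.3747 -0.0349  1.1612  0.     -2.8872]
22.075 [ 0.5849 -0.0286  0.2648]
```

View pics/k1.png

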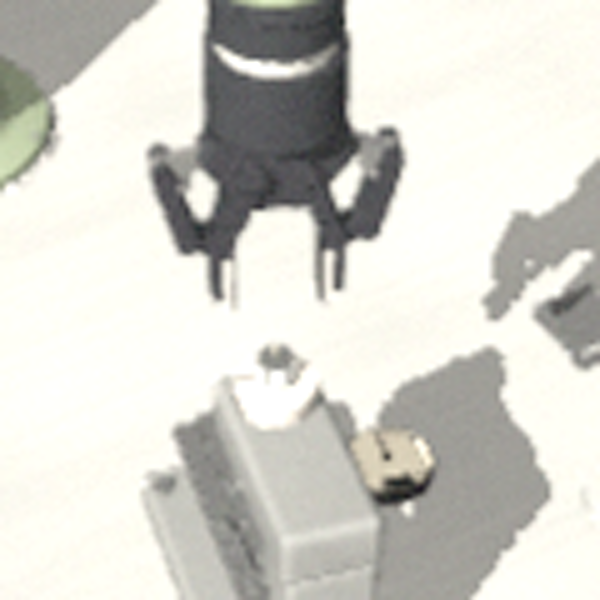

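View pics/k1t.png

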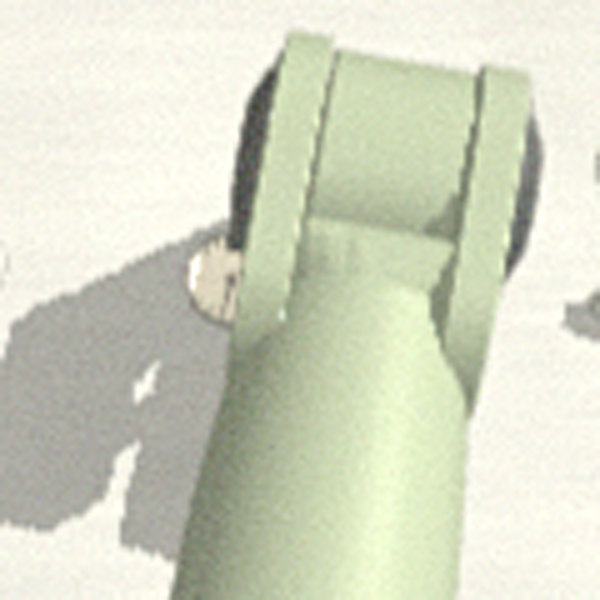

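View pics/d1.png

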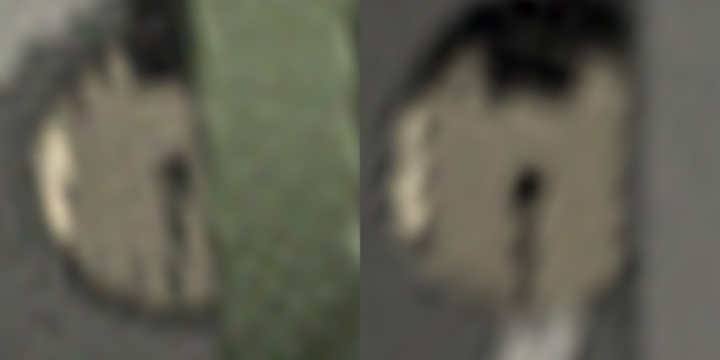

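The scene-camera rectified dial shows the pointer clearly at 0, toward the throat, and the gripper is centred over the knob. Descending to grip it.

```bash
python3 - <<'E'
from util import *
a=body(t,(0,0,.2135))[0]
r=bot.move_linear(list(a),.08,until_force=6)
print(r,bot.read_position(),bot.read_ft_force())
if not r:
    bot.set_gripper(0.05,40)
    print(bot.read_gripper_width(),bot.read_position(),bot.read_ft_force(),bot.read_moment(),bot.read_clock())
    im=bot.camera("scene");cv2.imwrite("pics/k2.png",cv2.resize((255*np.clip(im[130:210,200:280,::-1]/200.,0,1)**.7).astype(np.uint8),None,fx=7,fy=7,interpolation=cv2.INTER_CUBIC))
E
```

```text
False [ 0.5853 -0.0287  0.2139] [-0.0924  0.5302  0.6237]
0.23186637267160004 [ 0.5854 -0.029   0.2144] [-1.2191 -0.3745  4.3631] [-0.209   0.3325  0.0133] 23.425
```

View pics/k2.png

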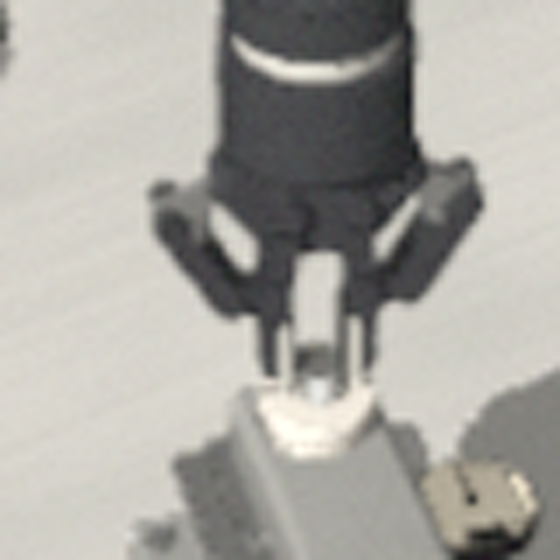

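```bash
cat > turn.py <<'E'
import sys
from util import *
d=float(sys.argv[1]);name=sys.argv[2]
j=np.array(bot.read_joint_positions());j0=j[5]
n=max(1,int(np.ceil(d/.5)))
for i in range(n):
    j[5]=j0+d*(i+1)/n;bot.goto_joints(list(j))
    print(round(bot.read_joint_positions()[5],3),bot.read_ft_force(),bot.read_moment(),bot.read_position())
dials(name,.118);print(bot.read_clock(),bot.read_gripper_width())
E
python3 turn.py 1.0 d2
```

```text
-2.389 [-0.1908 -0.6656  1.1095] [-0.1047  0.2177 -0.0902] [ 0.5854 -0.0289  0.2144]
-1.89 [-0.6216 -0.5546  2.0474] [-0.0692  0.2455 -0.0048] [ 0.5855 -0.029   0.2144]
24.675 0.23198513672681279
```

View pics/d2.png

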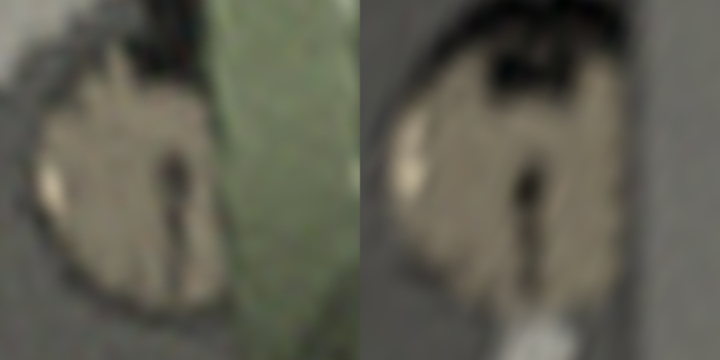

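The pointer is still at 0, with no contact yet. Continuing.

```bash
python3 turn.py 0.9 d3
```

```text
-1.442 [-1.0149  0.5213  2.4908] [-0.0839  0.1674 -0.0429] [ 0.5855 -0.0289  0.2144]
-0.992 [ 0.0102 -0.2299  2.361 ] [-0.0292  0.0746 -0.0037] [ 0.5855 -0.0289  0.2144]
25.7917 0.23216446737899968
```

View pics/d3.png

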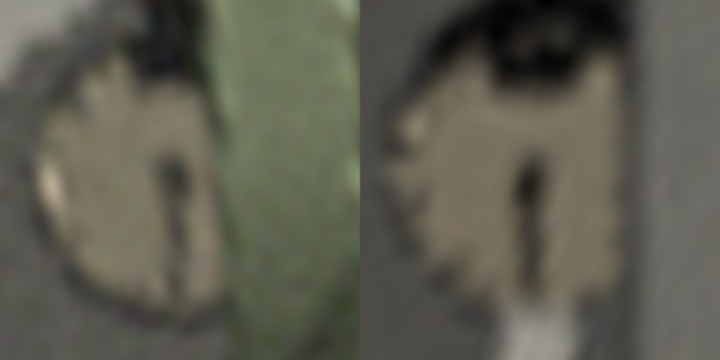

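```bash
python3 turn.py 0.7 d4
```

```text
-0.645 [-0.1624 -0.1568  1.9584] [-0.0932  0.0938 -0.0394] [ 0.5856 -0.029   0.2144]
-0.296 [-0.2641 -1.1351  2.0397] [-0.1217  0.0545 -0.0444] [ 0.5856 -0.029   0.2144]
26.7417 0.23040207383374042
```

View pics/d4.png

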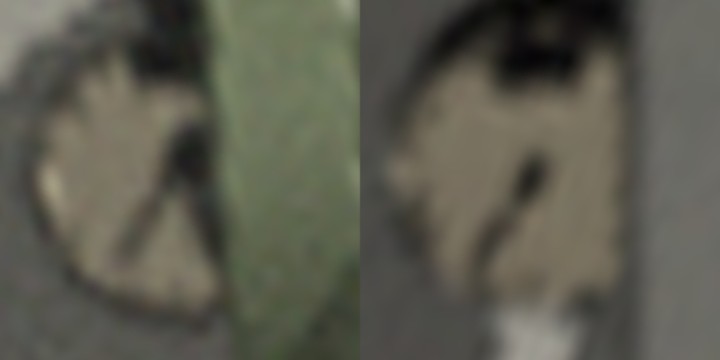

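The pointer has reached about 0.52 rad, so the indenter is in contact. I'll turn 0.9 more and then calibrate the rate.

```bash
python3 turn.py 0.9 d5
```

```text
0.153 [ 0.0566 -0.6546  2.7141] [-0.1841  0.1005  0.0145] [ 0.5856 -0.029   0.2144]
0.602 [-1.1819 -0.7416  2.594 ] [-0.2156  0.1232  0.0189] [ 0.5856 -0.0291  0.2144]
27.8583 0.23213425723462927
```

View pics/d5.png

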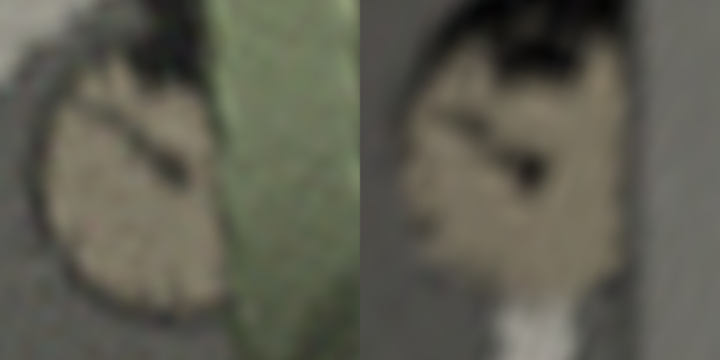

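The pointer is at about 2.17, a rate of about 1.84 per rad. It needs about 0.5 rad more.

```bash
python3 turn.py 0.5 d6
```

```text
1.101 [-0.6647 -0.7585  2.1122] [-0.2267  0.1606 -0.0281] [ 0.5855 -0.0291  0.2144]
28.5083 0.22825911733173138
```

View pics/d6.png

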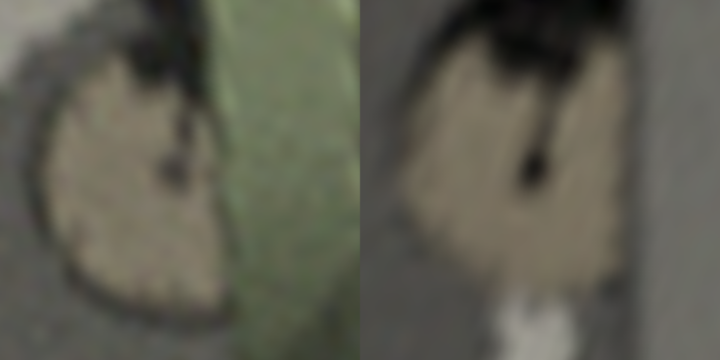

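The pointer reads about 3.3-3.38, inside the sector but on its far half. I'll back off 0.08 rad for margin before releasing.

```bash
python3 turn.py -0.08 d7; python3 - <<'E'
from util import *
bot.set_gripper(.55,40)
p=bot.read_position()
bot.move_linear([p[0],p[1],.28],.1)
b=body(t,(-.22,0,.3))[0]
bot.move_linear(list(b),.25)
print(bot.read_clock())
dials("d8",.118)
im=bot.camera("top");cv2.imwrite("pics/f1.png",cv2.resize((255*np.clip(im[140:240,220:320,::-1]/150.,0,1)**.7).astype(np.uint8),None,fx=6,fy=6,interpolation=cv2.INTER_CUBIC))
E
```

```text
1.022 [-1.2523 -1.5241  2.3567] [-0.2223  0.1865  0.0582] [ 0.5855 -0.0291  0.2144]
28.8583 0.23446919913143027
31.075
```

View pics/d8.png

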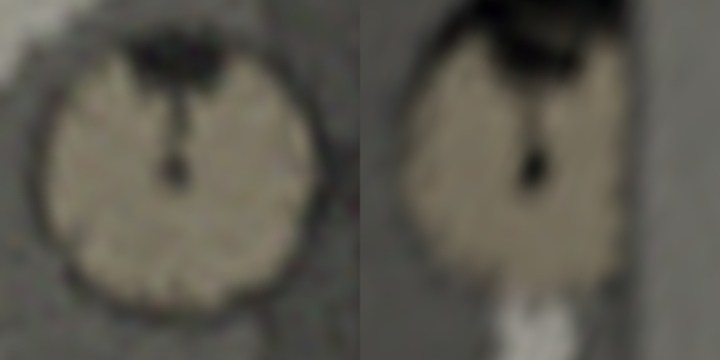

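View pics/f1.png

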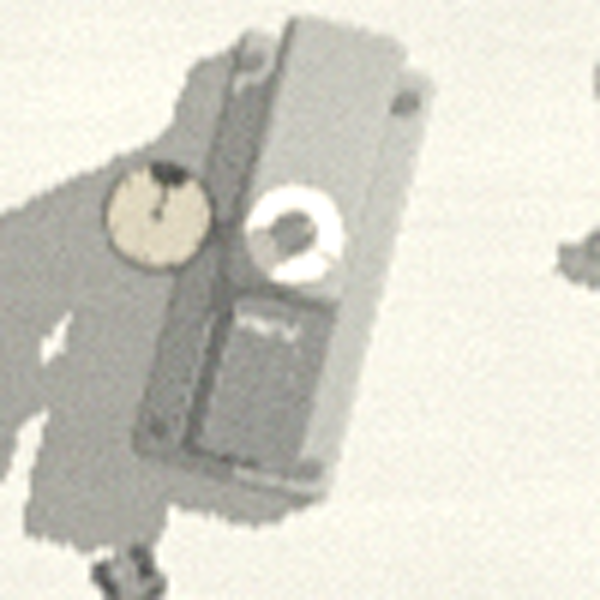

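The pointer stands mid-sector at about 3.15, the ring pattern is unchanged and the coupon is home. Handing in.

```bash
python3 - <<'E'
from util import *
print(bot.read_ft_force(),bot.read_clock());bot.close_job()
E
```

```text
[ 0.2881 -0.3705  0.6126] 31.225
the job is handed in; nothing more can be done
```

I laid the coupon on the bed, slid it home against the end stop and put the preload on. The job was handed in at 31.2 s, with the arm clear of everything.

- **Coupon:** Sliding it while gripped dragged on the bed: the force limit stopped it early and the force kept rising. I let go and pushed its rear end with two fingertips instead. A second push stopped at the same place. The weld bead measured 38 mm before the spindle axis, where 40 mm is expected; one pixel is about 3 mm. The spot itself is hidden under the head, so I could not see it directly.
- **Preload:** I turned the knob clockwise 4.0 rad in one grip. The pointer then read 3.3 to 3.38, inside the sector but towards its far side, so I turned back 0.08 rad before letting go. After release both cameras show it near the middle of the dark sector, at about 3.15. It never got near the 3.8 limit.
- **Outer ring and bystanders:** The ring looks the same in the top picture before and after, and the fingers worked about 8 mm above it. I did not check the bystanders in the final pictures, but the arm never touched any of them.

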